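# Move the plug-in charger to the working bench outlet and switch it on

### The job

The outlet that the charger is plugged into is dead. Pull the charger out, plug it into the vacant outlet, pressed fully home without forcing it, and only then switch that outlet on with a light push on its rocker. Leave the dead outlet's switch off and the glassware where it stands.

Things in the scene. Friction and masses are not known exactly. Their poses are not given: they have to be found in the camera images.
- charger: Black plug-in USB charger: block 30 mm (its x) by 44 mm (its y), 34.5 mm tall above its plug face, about 70 g. Origin: centre of the plug face, which lies flat on the outlet; z out of the block's top. Two round-ended pins, 4.8 mm thick, stick out 19 mm along -z at y = -9.5 and +9.5 mm. Starts plugged fully into the dead outlet. It may go in either way round.
- socket_a (a point): Dead outlet: white box fixed to the bench, 86 mm (x) by 136 mm (y), 48 mm high. This point: middle between its two pin holes, level with the flat top; z up, y along the line of holes and the box's length. Box edges lie 35 mm off to +y, 101 mm to -y, 43 mm either way in x; the rocker's middle 66 mm to -y. Sprung contacts grip the pins: pulling out takes 3 to 10 N.
- socket_b (a point): Vacant, working outlet: box, point and axes as socket_a. Holes 6.8 mm wide (1 mm play all round the pins), 1.5 mm chamfer, at y = -9.5 and +9.5 mm. Sprung contacts 10 to 16 mm down grip the pins: its own weight does not take the charger in; pushing past them takes 6 to 12 N, then less until the plug face meets the top, a hard stop. Forced with 40 N it is damaged.
- switch_a (a joint): Rocker switch of the dead outlet, rad: 0 off (as it starts), 0.16 on. Like switch_b.
- switch_b (a joint): Vacant outlet's rocker, rad: 0 off (start), 0.16 on. White shallow V, 46 mm long in x, 22 mm wide, tips about a line along y 5 mm over the top, but its snap-in module may sit 3.5 mm higher or lower: feel for it. Off, its -x half stands raised. Pressed 17 mm from that line (there 7.7 mm over the top) it resists with 4 N, then less; past 2 mm it snaps on, hard stop at 2.7 mm. Over 12 N breaks it.
- flask: Conical glass flask, base 82 mm across, 118 mm high, stands on the bench; origin under its centre. To be left alone.
- beaker: Small glass beaker, 54 mm across, 70 mm high, stands on the bench; origin under its centre. To be left alone.
- bottle: Brown glass reagent bottle, 60 mm across, 130 mm high, stands on the bench; origin under its centre. To be left alone.
Things that resemble listed ones, but are neither listed nor needed, are in the scene too. Leave any purple or turquoise look-alike of the part that bears socket_b alone. What is shaped like the part that bears socket_a but purple is not meant.

How it is judged:
On the way, in this order (a step that is already met when the one before it is completed fails the run):
1. the charger is fully home in the vacant outlet while that outlet is still switched off (z of charger in the frame of socket_b below 0.0015 m and horizontal distance between charger and socket_b below 0.003 m and angle between charger's own z axis and vertical below 0.06 rad and value of joint switch_b below 0.06 rad), for 0.2 s.
2. the vacant outlet is switched on (value of joint switch_b above 0.13 rad), for 0.2 s.
At the end, for the whole second after the job is handed in: The charger sits at rest, upright and fully home (plug face within 1.5 mm of the top face, centred within 3 mm) in the vacant outlet, that outlet's switch is on (over 0.13 rad) and the dead outlet's switch is off (under 0.04 rad) (z of charger in the frame of socket_b below 0.0015 m and horizontal distance between charger and socket_b below 0.003 m and angle between charger's own z axis and vertical below 0.06 rad and linear speed of charger below 0.02 m/s and value of joint switch_b above 0.13 rad and value of joint switch_a below 0.04 rad); the robot touches nothing.
It fails at once if the vacant outlet's rocker is pressed with more than 12 N (contact force between anything else and switch_b above 12 N).
It fails at once if the charger is forced against the vacant outlet with more than 40 N (contact force between charger and outlet_b above 40 N).
It fails at once if the dead outlet's switch is moved (value of joint switch_a above 0.06 rad).
It fails at once if the flask, beaker or bottle is moved by over 20 mm or tipped (distance of any of flask, beaker, bottle from where it was at the start of the episode above 0.02 m or angle between any of flask, beaker, bottle's own z axis and vertical above 0.3 rad).
It also fails if it takes over 58 s, if anything falls off the work surface, if the arm or the gripper's body presses on something with over 40 N, if the wrist force passes 120 N, or if a joint passes its speed limit or range.

### The arm

A 7-joint arm with a two-finger parallel gripper is mounted at the origin on the work surface. World frame = base frame: x ahead of the robot, y to its left, z up, the work surface at z = 0. Lengths are in m, angles in rad, forces in N, time in s.
With the tool pointing down it reaches from about 0.4 to 0.875 m from the base axis. Payload 6.5 kg.
Tool frame: the origin (TCP) lies on the mounting face of the last link; the fingertips stand 173 mm ahead of it and the grasp point (between the pads) lies 155 mm ahead of it (bot.nose_length is the distance from the TCP to the fingertips, in m); z points along the fingers, y is the line along which they close (so a half turn about z gives the same grasp; the last joint's range is limited). The gripper opens to 85 mm and grips with 20 to 120 N. Pads are 22 mm wide; open, the fingers measure 114 mm over their backs; the gripper's body (76 mm by 85 mm) begins 54 mm behind the grasp point. The pads swing forward as they close: fully open they stand 13 mm farther back than shut.
Start: joints at [-1.187, 0.536, -0.004, 1.538, 0.003, 1.067, -0.071], TCP at [0.283, 0.585, 0.405] pointing down, gripper open.
Joint ranges: [-2.7, 2.7], [-0.37, 2.16], [-1.27, 1.26], [0.24, 2.4], [-1.31, 4.45], [0.19, 1.91], [-2.76, 2.76]. Speed limits (rad/s): [2.39, 2.39, 3.14, 3.14, 3.14, 3.14, 3.14].

### API

Orientations are given as a unit quaternion [w, x, y, z].
In Python, from cell import bot gives the robot as it stands.
- The arm moves only by the shell command python3 -m inch 'ROWS'. ROWS is JSON, a list of rows, each an object with "xyz": the shift along the tool's x, y, z in units of 0.04 m (1.0 is 0.04 m), a list of three; "twist": the turn, a rotation vector about the tool's x, y, z in units of 0.12 rad (1.0 is 0.12 rad), a list of three; "jaw": the opening, from -1 (shut) to 1 (fully open). In form: [{"xyz": [tx, ty, tz], "twist": [ax, ay, az], "jaw": jaw}, ...]. A call has 1 to 10 rows; each row shifts and turns the commanded pose from where the row before left it, along the tool's axes as they then stand; what a row does not reach is not made up. A row lasts 1/10 s, in which the tool goes at most 50 mm and 8.59 degrees, less where a joint would pass 70% of its speed; a pose out of reach is approached as far as the arm can. A call with a number of a shift or a turn outside -1 to 1 is refused whole. A call with a gripper value outside its range is refused whole. The fingers move at their own pace and stop on an object; the grip force is fixed at half the most. Time passes only in rows, so rows that do not move let the fingers close. It gives the time, the measured TCP pose, the force, the opening and the grip force at its end, in the units of the state.
- bot.observe(): the state, without advancing time (a new reading comes with each control period).
- bot.snapshot(name): name is "scene" or "top" or "wrist"; returns the picture (420x560x3 uint8, red, green, blue); there is no depth.
- bot.get_calibration(name): a dict with "fov_y" (degrees; the focal length in pixels is half the picture's height over the tangent of half this angle, whatever the lens; pixels are square), "cx", "cy" (the principal point, pixels), "k1" (the pictures are not rectified: a ray, as slopes to the right and down, at radius r is drawn at 1 + k1 r^2 times it, then the intrinsics apply), "origin" and "orientation" of the camera in the world. Camera axes: x right, y down, z forward; pixel columns grow to the right and rows downward; lengths in m; the calibration is good to about 2 mm. A picture is of the moment at which its call begins: read the wrist's pose just before it. get_calibration takes no time and is no camera call; for the wrist camera it gives the pose at the moment of the call.
- bot.hand_in(): hands the job in; it is judged then, once.
The state is a dict: "clock": time; "joint_positions": joint angles; "joint_velocities": joint speeds; "effort": joint torques, N m; "eef_pos": TCP position; "eef_rot": TCP orientation; "contact_force": force on the tool from outside, world axes, zero at the start; "torque": the same for the moment, N m; "opening": finger opening in m; "finger_force": force on a finger pad.
Only numpy, scipy, OpenCV 4.12 (cv2) and the standard library are available. Lean on these libraries where they do the work, as an engineer would, in place of code of your own. Each camera call takes 0.05 s, during which the arm holds its last target. There are 200 camera calls.

## Working session

There is one attempt and no reset: what is moved stays moved. The work goes in short steps, Python scripts to look and compute and a shell command to move; the robot and the scene stay as the last step left them, time stands still between calls to the robot, and variables do not carry over. Pictures are saved under pics/ and viewed, at most 10 in all, crops included, and the job is handed in when it is done.

```bash
ls; mkdir -p pics
python3 - <<'E'
from cell import bot
import cv2,numpy as np
s=bot.observe();print({k:np.round(v,3).tolist() for k,v in s.items()})
ims=[]
for n in("top","scene"):
    c=bot.get_calibration(n);print(n,c)
    im=bot.snapshot(n);cv2.imwrite(f"pics/{n}0.png",im[:,:,::-1])
E
```

```text
pics
{'clock': 0.0, 'joint_positions': [-1.187, 0.537, -0.004, 1.539, 0.003, 1.067, -0.071], 'joint_velocities': [0.0, 0.001, -0.0, 0.002, 0.0, -0.001, -0.0], 'effort': [0.0, -58.342, 1.049, -25.911, 0.012, 0.01, 0.0], 'eef_pos': [0.282, 0.585, 0.404], 'eef_rot': [-0.0, 0.223, 0.975, -0.001], 'contact_force': [-0.249, -0.33, 0.207], 'torque': [-0.065, -0.043, -0.017], 'finger_force': 0.0, 'opening': 0.085}
top {'fov_y': 46.15476153613266, 'cx': 280.3561715082806, 'cy': 203.0153784487401, 'k1': -0.03512750865130193, 'origin': array([0.45207093, 0.05178962, 1.40587861]), 'orientation': array([ 0.01860997, -0.69977445,  0.71338055, -0.03252031])}
scene {'fov_y': 44.25526556607508, 'cx': 281.28456393563044, 'cy': 209.96911555121906, 'k1': -0.13156374131839613, 'origin': array([1.57979122, 0.06742131, 0.79372894]), 'orientation': array([-0.31931441,  0.6092368 ,  0.64758792, -0.32786997])}
```

View pics/top0.png

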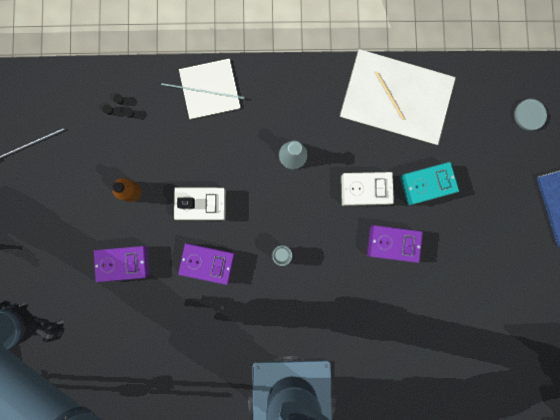

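View pics/scene0.png

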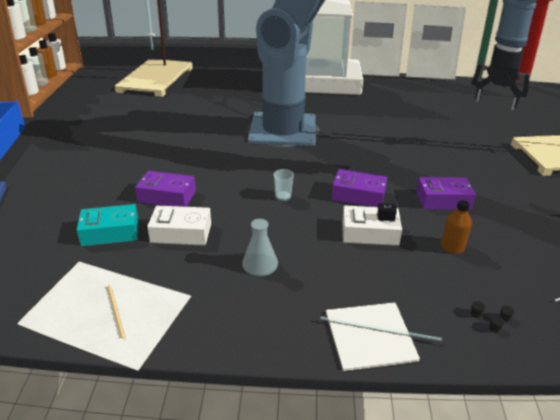

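The top view shows white outlets at (199,203), with the black charger at (186,203), and at (367,188), empty. The look-alikes are turquoise at (430,184) and purple at (120,263), (206,263) and (396,243). The white one at (367,188) fits socket_b because it is white, vacant and not a purple or turquoise look-alike. The white one with the charger is socket_a. I'll measure and confirm in a crop.

```bash
cat > h.py <<'E'
import numpy as np,cv2
from cell import bot
from scipy.spatial.transform import Rotation as R
def rot(q): return R.from_quat([q[1],q[2],q[3],q[0]]).as_matrix()
def ray(c,uv):
    f=210/np.tan(np.radians(c['fov_y'])/2)
    K=np.array([[f,0,c['cx']],[0,f,c['cy']],[0,0,1.]])
    p=cv2.undistortPoints(np.array([[uv]],float),K,np.array([c['k1'],0,0,0.]))[0,0]
    return np.array(c['origin']),rot(c['orientation'])@np.array([p[0],p[1],1.])
def onz(c,uv,z):
    o,d=ray(c,uv);return o+d*(z-o[2])/d[2]
def tri(rs):
    A=0;b=0
    for o,d in rs:
        d=d/np.linalg.norm(d);P=np.eye(3)-np.outer(d,d);A=A+P;b=b+P@o
    x=np.linalg.solve(A,b);return x,[np.linalg.norm(np.cross(x-o,d/np.linalg.norm(d))) for o,d in rs]
def proj(c,p):
    f=210/np.tan(np.radians(c['fov_y'])/2)
    q=rot(c['orientation']).T@(np.array(p)-c['origin']);s=q[:2]/q[2]
    return f*s*(1+c['k1']*s@s)+[c['cx'],c['cy']]
def tool():
    s=bot.observe();return np.array(s['eef_pos']),rot(s['eef_rot'])
E
python3 - <<'E'
from h import *
c=bot.get_calibration("top");im=cv2.imread("pics/top0.png");hsv=cv2.cvtColor(im,cv2.COLOR_BGR2HSV)
m=((hsv[...,1]<40)&(hsv[...,2]>170)).astype(np.uint8)
n,l,st,ce=cv2.connectedComponentsWithStats(m)
for i in range(1,n):
    x,y,w,h,a=st[i]
    if a>500 and y>150:
        pts=cv2.findContours((l==i).astype(np.uint8),cv2.RETR_EXTERNAL,cv2.CHAIN_APPROX_NONE)[0][0][:,0]
        P=np.array([onz(c,p,.048)[:2] for p in pts.astype(float)],np.float32)
        r=cv2.minAreaRect(P);print(st[i],[np.round(v,4) for v in r]);print(np.round(cv2.boxPoints(r),4).tolist())
a=cv2.resize(im[175:230,165:235],None,fx=5.5,fy=5.5,interpolation=3);b=cv2.resize(im[160:215,335:405],None,fx=5.5,fy=5.5,interpolation=3)
cs=bot.get_calibration("scene");s=cv2.imread("pics/scene0.png")
a2=cv2.resize(s[195:250,335:405],None,fx=5.5,fy=5.5,interpolation=3);b2=cv2.resize(s[195:250,145:215],None,fx=5.5,fy=5.5,interpolation=3)
cv2.imwrite("pics/crop0.png",np.vstack([np.hstack([a,b]),np.hstack([a2,b2])])[:600])
E
```

```text
[ 342  172   51   33 1524] [array([ 0.5875, -0.2176]), array([0.0873, 0.1426]), np.float64(0.4464)]
[[0.5432999730110168, -0.14669999480247498], [0.5444999933242798, -0.28929999470710754], [0.6316999793052673, -0.28859999775886536], [0.6305999755859375, -0.1459999978542328]]
[ 174  188   50   32 1150] [array([0.5531, 0.2496]), array([0.1352, 0.0857]), np.float64(88.9491)]
[[0.5090000033378601, 0.18279999494552612], [0.5946999788284302, 0.18119999766349792], [0.5971999764442444, 0.3163999915122986], [0.5115000009536743, 0.31790000200271606]]
```

View pics/crop0.png

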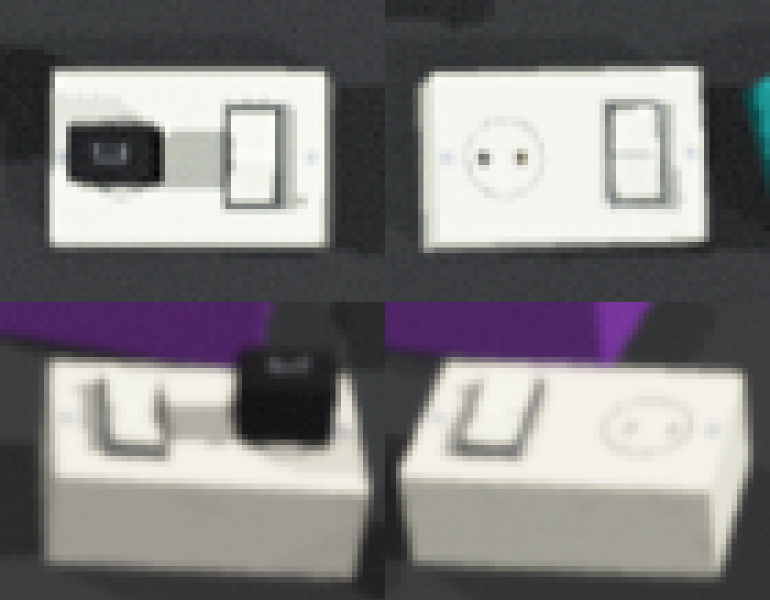

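The crop confirms it. A (left) is the white box carrying the charger, and B (right) is the white empty one with two holes. In both, the holes lie on the +y side (image left) and the rocker on the right. I'll move above A now.

```bash
python3 -m inch '[{"xyz":[0,0,0],"twist":[0,0,0.95],"jaw":1},{"xyz":[0,0,0],"twist":[0,0,0.95],"jaw":1},{"xyz":[0,0,0],"twist":[0,0,0.95],"jaw":1},{"xyz":[0,0,0],"twist":[0,0,0.95],"jaw":1},{"xyz":[0,0,0],"twist":[0,0,0.95],"jaw":1},{"xyz":[0,0,0],"twist":[0,0,0.95],"jaw":1},{"xyz":[0,0,0],"twist":[0,0,0.95],"jaw":1},{"xyz":[0,0,0],"twist":[0,0,0.95],"jaw":1},{"xyz":[0,0,0],"twist":[0,0,0.95],"jaw":1},{"xyz":[0,0,0],"twist":[0,0,0.95],"jaw":1}]'
python3 -m inch '[{"xyz":[-0.74,0.69,0],"twist":[0,0,0],"jaw":1},{"xyz":[-0.74,0.69,0],"twist":[0,0,0],"jaw":1},{"xyz":[-0.74,0.69,0],"twist":[0,0,0],"jaw":1},{"xyz":[-0.74,0.69,0],"twist":[0,0,0],"jaw":1},{"xyz":[-0.74,0.69,0],"twist":[0,0,0],"jaw":1},{"xyz":[-0.74,0.69,0],"twist":[0,0,0],"jaw":1},{"xyz":[-0.74,0.69,0],"twist":[0,0,0],"jaw":1},{"xyz":[-0.74,0.69,0],"twist":[0,0,0],"jaw":1},{"xyz":[-0.74,0.69,0],"twist":[0,0,0],"jaw":1},{"xyz":[-0.74,0.69,0],"twist":[0,0,0],"jaw":1}]'
python3 - <<'E'
from h import *
p,T=tool();print(p,T.round(3).tolist())
c=bot.get_calibration("wrist");print(c)
cv2.imwrite("pics/w1.png",bot.snapshot("wrist")[:,:,::-1])
print(proj(c,[.5537,.2826,.0825]),proj(c,[.5537,.2826,.048]))
ct=bot.get_calibration("top");print(onz(ct,(185.5,202.8),.0825))
E
```

```text
clock: 1.1
eef_pos: [0.2825, 0.5852, 0.4042]
eef_rot: [0.0, 0.715, 0.699, -0.0]
contact_force: [-0.5, -0.5, -0.6]
opening: 0.0851
finger_force: 0.0
clock: 2.1
eef_pos: [0.5537, 0.2828, 0.4044]
eef_rot: [-0.0, 0.714, 0.7, -0.0]
contact_force: [0.2, -0.1, 0.5]
opening: 0.0857
finger_force: 0.0
[0.5536623  0.28284688 0.40436473] [[0.019, 1.0, -0.001], [1.0, -0.019, -0.0], [-0.0, -0.001, -1.0]]
{'fov_y': 67.74004971681416, 'cx': 286.8273305191634, 'cy': 210.62042739996105, 'k1': 0.02482659838850399, 'origin': array([0.55575692, 0.36838816, 0.37512383]), 'orientation': array([ 0.16670912,  0.98595776, -0.00955362, -0.00202125])}
[286.67493615 195.04037248] [286.71527924 186.01739235]
[0.55302123 0.279584   0.0825    ]
```

View pics/w1.png

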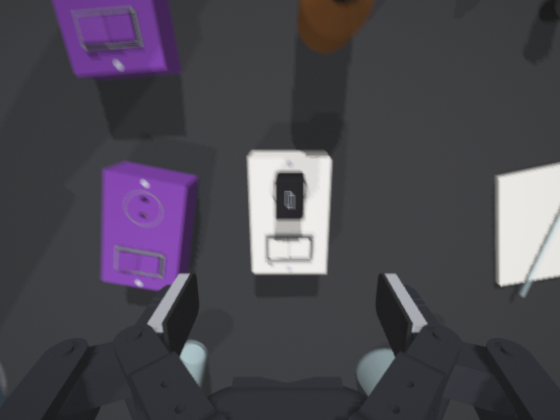

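The wrist view shows the charger's top at pixels (276–304, 172–219) on the white box, with the purple look-alike to the left and the bottle above. I'll lower the wrist and measure from two places.

```bash
python3 -m inch '[{"xyz":[0,0,0.5],"twist":[0,0,0],"jaw":1},{"xyz":[0,0,0.5],"twist":[0,0,0],"jaw":1},{"xyz":[0,0,0.5],"twist":[0,0,0],"jaw":1},{"xyz":[0,0,0.5],"twist":[0,0,0],"jaw":1},{"xyz":[0,0,0],"twist":[0,0,0],"jaw":1}]'
cat > m.py <<'E'
from h import *
def comps(im,ctr):
    """dark blob (charger) nearest ctr, inside white box; returns minAreaRect + contour"""
    g=im.max(2);m=(g<75).astype(np.uint8)
    n,l,st,ce=cv2.connectedComponentsWithStats(m)
    i=l[int(ctr[1]),int(ctr[0])]
    if i==0: i=1+np.argmin(np.hypot(*(ce[1:]-ctr).T))
    cn=cv2.findContours((l==i).astype(np.uint8),cv2.RETR_EXTERNAL,cv2.CHAIN_APPROX_NONE)[0]
    return st[i],max(cn,key=len)[:,0]
E
python3 - <<'E'
from m import *
c1={'fov_y': 67.74004971681416, 'cx': 286.8273305191634, 'cy': 210.62042739996105, 'k1': 0.02482659838850399, 'origin': np.array([0.55575692, 0.36838816, 0.37512383]), 'orientation': np.array([ 0.16670912,  0.98595776, -0.00955362, -0.00202125])}
c2=bot.get_calibration("wrist");im2=bot.snapshot("wrist")[:,:,::-1].copy();cv2.imwrite("pics/w2.png",im2)
im1=cv2.imread("pics/w1.png")
bl=[]
for c,im in((c1,im1),(c2,im2)):
    st,cn=comps(im,proj(c,[.5537,.2826,.0825]));print(st)
    y0=cn[:,1].max();b=cn[cn[:,1]>=y0-8]
    xl,xr=b[:,0].min(),b[:,0].max()+1
    q=[(xl,y0+.5),(xr,y0+.5),((xl+xr)/2,y0+.5)];bl.append([ray(c,p) for p in q])
    print(q,[onz(c,p,.0825).round(4) for p in q])
for i in range(3): print(tri([bl[0][i],bl[1][i]]))
x,y,w,h=st[:4]
# white box edges, yaw
for c,im in((c1,im1),(c2,im2)):
    u=proj(c,[.5537,.2496,.048]);hsv=cv2.cvtColor(im,cv2.COLOR_BGR2HSV)
    m=((hsv[...,1]<45)&(hsv[...,2]>140)).astype(np.uint8)
    n,l,s2,ce=cv2.connectedComponentsWithStats(m);i=1+np.argmin(np.hypot(*(ce[1:]-u).T)+1e4*(s2[1:,4]<2000))
    cn=max(cv2.findContours((l==i).astype(np.uint8),0,cv2.CHAIN_APPROX_NONE)[0],key=len)[:,0].astype(float)
    X,Y,W,H=s2[i][:4];print(s2[i])
    for side in(0,1):
        e=np.array([onz(c,(r_[0]+side,r_[1]),.048) for r_ in cn if Y+.2*H<r_[1]<Y+.9*H and (r_[0]<X+.15*W if side==0 else r_[0]>X+.85*W)])
        k=np.polyfit(e[:,1],e[:,0],1);print("edge",side,"slope deg",np.degrees(np.arctan(k[0])),"x at y=.2826",np.polyval(k,.2826))
    b=[onz(c,(X+W/2,Y+H),.048)];print("-y edge",b)
E
```

```text
clock: 2.65
eef_pos: [0.5515, 0.2839, 0.3217]
eef_rot: [-0.001, 0.714, 0.7, -0.003]
contact_force: [0.6, 0.6, 0.3]
opening: 0.0851
finger_force: 0.0
[276 173  28  45 977]
[(np.int32(277), np.float64(217.5)), (np.int32(303), np.float64(217.5)), (np.float64(290.0), np.float64(217.5))] [array([0.5436, 0.2595, 0.0825]), array([0.5695, 0.259 , 0.0825]), array([0.5566, 0.2592, 0.0825])]
[291 225   4  14  56]
[(np.int32(291), np.float64(238.5)), (np.int32(295), np.float64(238.5)), (np.float64(293.0), np.float64(238.5))] [array([0.5535, 0.274 , 0.0825]), array([0.5565, 0.274 , 0.0825]), array([0.555 , 0.274 , 0.0825])]
(array([0.54695704, 0.23385997, 0.00315104]), [np.float64(0.007570143602662151), np.float64(0.007570143602661721)])
(array([ 0.56573026,  0.22915785, -0.00734591]), [np.float64(0.008716531803760943), np.float64(0.008716531803760835)])
(array([ 0.5566978 ,  0.19158557, -0.09869785]), [np.float64(0.0003581478188177536), np.float64(0.00035814781881803113)])
[ 247  150   85  124 8199]
edge 0 slope deg 1.1928564979145928 x at y=.2826 0.5122290257713942
edge 1 slope deg 1.1067485330975944 x at y=.2826 0.60127385221205
-y edge [array([0.5548943 , 0.17463973, 0.048     ])]
[  238   162   110   156 12604]
edge 0 slope deg 1.1792875325156882 x at y=.2826 0.5112107337802766
edge 1 slope deg 1.0462477197203333 x at y=.2826 0.598760844381139
-y edge [array([0.55417976, 0.17681721, 0.048     ])]
```

View pics/w2.png

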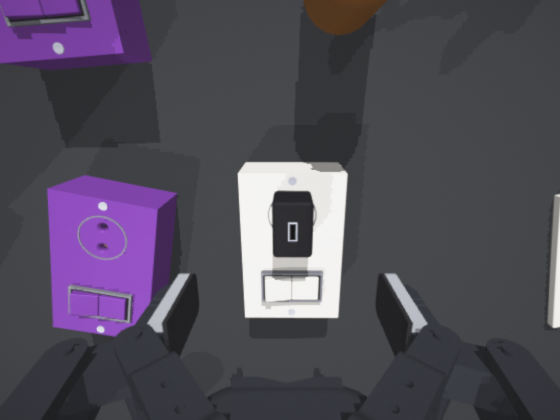

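The lower view shows the charger's top face at about (273–312, 192–257). My blob picked up only its USB mark, so I'll redo it with the right seed.

Run:
```python
from m import *
c1={'fov_y': 67.74004971681416, 'cx': 286.8273305191634, 'cy': 210.62042739996105, 'k1': 0.02482659838850399, 'origin': np.array([0.55575692, 0.36838816, 0.37512383]), 'orientation': np.array([ 0.16670912,  0.98595776, -0.00955362, -0.00202125])}
c2=bot.get_calibration("wrist");print(c2['origin'],bot.observe()['eef_pos'])
B=[]
for c,f,s in((c1,"w1",(280,200)),(c2,"w2",(280,245))):
    st,cn=comps(cv2.imread(f"pics/{f}.png"),s);x,y,w,h=st[:4];print(st)
    b=cn[cn[:,1]>y+h-10];xl,xr=b[:,0].min(),b[:,0].max()+1
    q=[(xl,y+h),(xr,y+h)];B.append([ray(c,p) for p in q]);print([onz(c,p,.0825).round(4) for p in q])
for i in(0,1):print(tri([B[0][i],B[1][i]]))
```

```text
[0.55426014 0.36960357 0.29408668] [0.55222553 0.28406955 0.32345479]
[276 173  28  45 977]
[array([0.5436, 0.2589, 0.0825]), array([0.5695, 0.2584, 0.0825])]
[ 273  192   40   65 2273]
[array([0.5418, 0.2587, 0.0825]), array([0.5705, 0.2582, 0.0825])]
(array([0.54282301, 0.26014197, 0.0854712 ]), [np.float64(0.000878104518674866), np.float64(0.0008781045186750276)])
(array([0.56981683, 0.25960055, 0.08538018]), [np.float64(0.0004340849539306323), np.float64(0.00043408495393081634)])
```

```bash
python3 -m inch '[{"xyz":[-0.04,0.05,0.5],"twist":[0,0,0],"jaw":1},{"xyz":[-0.04,0.05,0.5],"twist":[0,0,0],"jaw":1},{"xyz":[0,0,0.5],"twist":[0,0,0],"jaw":1},{"xyz":[0,0,0.3],"twist":[0,0,0],"jaw":1},{"xyz":[0,0,0],"twist":[0,0,0],"jaw":1},{"xyz":[0,0,0],"twist":[0,0,0],"jaw":1}]'
```

```text
clock: 3.3
eef_pos: [0.5573, 0.2811, 0.2537]
eef_rot: [0.0, 0.714, 0.7, 0.001]
contact_force: [-0.6, -0.6, -0.1]
opening: 0.0855
finger_force: 0.0
```

```bash
python3 -m inch '[{"xyz":[0,-0.03,0.3],"twist":[0,0,0],"jaw":1},{"xyz":[0,0,0.3],"twist":[0,0,0],"jaw":1},{"xyz":[0,0,0.1],"twist":[0,0,0],"jaw":1},{"xyz":[0,0,0],"twist":[0,0,0],"jaw":1},{"xyz":[0,0,0],"twist":[0,0,0],"jaw":1}]'
python3 - <<'E'
from h import *
cv2.imwrite("pics/w3.png",bot.snapshot("wrist")[:,:,::-1]);print(bot.observe()['eef_pos'])
E
```

```text
clock: 3.8
eef_pos: [0.5558, 0.2809, 0.2247]
eef_rot: [0.0, 0.714, 0.7, -0.0]
contact_force: [0.1, 0.2, -0.2]
opening: 0.0853
finger_force: 0.0
[0.55588094 0.28094953 0.22490084]
```

View pics/w3.png

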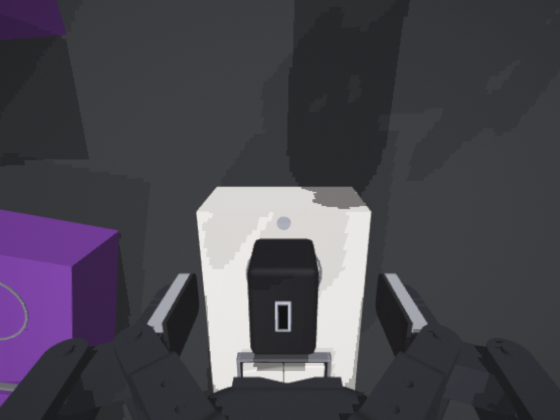

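The charger, at (248–318, 240–353), stands centred between the pads, which sit at columns 190 and 384. I'll close and pull.

```bash
python3 -m inch '[{"xyz":[0,0,0],"twist":[0,0,0],"jaw":-1},{"xyz":[0,0,0],"twist":[0,0,0],"jaw":-1},{"xyz":[0,0,0],"twist":[0,0,0],"jaw":-1},{"xyz":[0,0,0],"twist":[0,0,0],"jaw":-1},{"xyz":[0,0,0],"twist":[0,0,0],"jaw":-1},{"xyz":[0,0,0],"twist":[0,0,0],"jaw":-1},{"xyz":[0,0,0],"twist":[0,0,0],"jaw":-1},{"xyz":[0,0,0],"twist":[0,0,0],"jaw":-1}]'; python3 -m inch '[{"xyz":[0,0,-0.15],"twist":[0,0,0],"jaw":-1},{"xyz":[0,0,-0.15],"twist":[0,0,0],"jaw":-1},{"xyz":[0,0,-0.15],"twist":[0,0,0],"jaw":-1},{"xyz":[0,0,-0.15],"twist":[0,0,0],"jaw":-1},{"xyz":[0,0,-0.15],"twist":[0,0,0],"jaw":-1},{"xyz":[0,0,-0.15],"twist":[0,0,0],"jaw":-1},{"xyz":[0,0,0],"twist":[0,0,0],"jaw":-1},{"xyz":[0,0,0],"twist":[0,0,0],"jaw":-1}]'
```

```text
clock: 4.65
eef_pos: [0.5553, 0.281, 0.2249]
eef_rot: [-0.0, 0.714, 0.7, -0.0]
contact_force: [-3.1, -0.4, 6.3]
opening: 0.0291
finger_force: 59.5
clock: 5.45
eef_pos: [0.5557, 0.2809, 0.2609]
eef_rot: [0.0, 0.714, 0.7, 0.0]
contact_force: [-0.6, 0.5, -0.3]
opening: 0.029
finger_force: 60.5
```

The charger is out: the force is near 0 and the opening is 29 mm. A's empty holes now serve as a reference. I'll look at them from a shifted place, then view B from the same relative pose.

```bash
python3 -m inch '[{"xyz":[0,0,-0.4],"twist":[0,0,0],"jaw":-1},{"xyz":[-0.5,0,-0.4],"twist":[0,0,0],"jaw":-1},{"xyz":[-0.5,0,-0.4],"twist":[0,0,0],"jaw":-1},{"xyz":[-0.5,0,-0.4],"twist":[0,0,0],"jaw":-1},{"xyz":[0,0,0],"twist":[0,0,0],"jaw":-1},{"xyz":[0,0,0],"twist":[0,0,0],"jaw":-1},{"xyz":[0,0,0],"twist":[0,0,0],"jaw":-1}]'
python3 - <<'E'
from h import *
import pickle
for i in range(1):
    s=bot.observe();c=bot.get_calibration("wrist");im=bot.snapshot("wrist")[:,:,::-1].copy()
cv2.imwrite("pics/w4.png",im);pickle.dump((s,c),open("w4.pkl","wb"));print(s['eef_pos'],s['eef_rot'],proj(c,[.556,.281,.048]))
E
```

```text
clock: 6.15
eef_pos: [0.5541, 0.2222, 0.3244]
eef_rot: [-0.0, 0.713, 0.701, -0.0]
contact_force: [-0.4, 0.6, -0.8]
opening: 0.0296
finger_force: 60.6
[0.55410986 0.22216525 0.32439232] [-4.87245812e-04  7.13245182e-01  7.00914449e-01 -8.95330030e-05] [287.68357535 138.40949459]
```

View pics/w4.png

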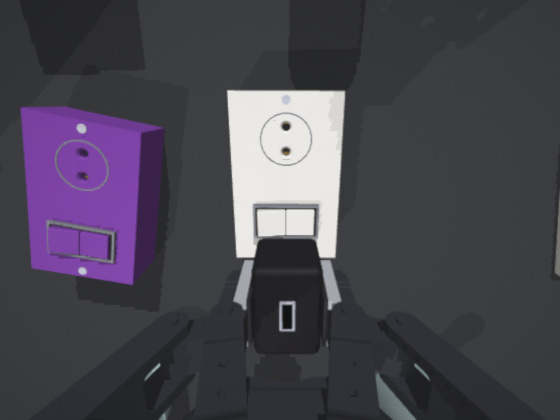

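A's holes are clear at (286,126) and (286,151), midway at (286,138.5), close to the prediction of (287.7,138.4). I'll go to B's matching viewpoint, a little higher in transit.

```bash
python3 -m inch '[{"xyz":[-0.4,0.05,-0.5],"twist":[0,0,0],"jaw":-1},{"xyz":[-0.85,0.1,-0.5],"twist":[0,0,0],"jaw":-1},{"xyz":[-0.98,0.1,0],"twist":[0,0,0],"jaw":-1},{"xyz":[-0.98,0.1,0],"twist":[0,0,0],"jaw":-1},{"xyz":[-0.98,0.1,0],"twist":[0,0,0],"jaw":-1},{"xyz":[-0.98,0.1,0],"twist":[0,0,0],"jaw":-1},{"xyz":[-0.98,0.1,0],"twist":[0,0,0],"jaw":-1},{"xyz":[-0.98,0.1,0],"twist":[0,0,0],"jaw":-1},{"xyz":[-0.98,0.1,0],"twist":[0,0,0],"jaw":-1},{"xyz":[-0.98,0.1,0],"twist":[0,0,0],"jaw":-1}]'; python3 -m inch '[{"xyz":[-0.98,0.1,0],"twist":[0,0,0],"jaw":-1},{"xyz":[-0.98,0.05,0.3],"twist":[0,0,0],"jaw":-1},{"xyz":[-0.5,0,0.4],"twist":[0,0,0],"jaw":-1},{"xyz":[-0.2,0,0.3],"twist":[0,0,0],"jaw":-1},{"xyz":[0,0,0],"twist":[0,0,0],"jaw":-1},{"xyz":[0,0,0],"twist":[0,0,0],"jaw":-1},{"xyz":[0,0,0],"twist":[0,0,0],"jaw":-1}]'
python3 - <<'E'
from h import *
import pickle
s=bot.observe();c=bot.get_calibration("wrist");im=bot.snapshot("wrist")[:,:,::-1].copy()
cv2.imwrite("pics/w5.png",im);pickle.dump((s,c),open("w5.pkl","wb"));print(s['eef_pos'],s['eef_rot'])
E
```

```text
clock: 7.2
eef_pos: [0.5859, -0.1438, 0.364]
eef_rot: [-0.001, 0.713, 0.701, -0.0]
contact_force: [-0.1, -0.7, 0.0]
opening: 0.0292
finger_force: 60.6
clock: 7.9
eef_pos: [0.5905, -0.2478, 0.3252]
eef_rot: [0.0, 0.713, 0.701, 0.001]
contact_force: [-0.1, 0.7, 0.1]
opening: 0.0293
finger_force: 60.6
[ 0.59053654 -0.24779454  0.32524861] [4.08755892e-05 7.12799131e-01 7.01367901e-01 6.82042521e-04]
```

View pics/w5.png

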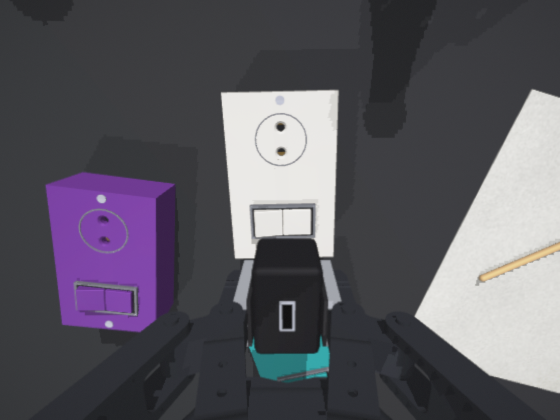

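B's holes appear at (281,126) and (281,152), nearly the same picture as for A. I'll get sub-pixel centroids, the yaw difference and the target.

Run:
```python
from h import *
import pickle
G=np.array([.5555,.2810,.2249])
out=[]
for f,g0 in(("w4",[(286,126),(286,151)]),("w5",[(281,126),(281,152)])):
    s,c=pickle.load(open(f+".pkl","rb"));im=cv2.imread(f"pics/{f}.png");g=im.max(2).astype(float)
    H=[]
    for u,v in g0:
        w=np.clip(150-g[v-8:v+9,u-8:u+9],0,None);yy,xx=np.mgrid[v-8:v+9,u-8:u+9]
        H.append((( w*xx).sum()/w.sum()+.5,(w*yy).sum()/w.sum()+.5))
    P=[onz(c,h,.048) for h in H]
    # long edges
    hsv=cv2.cvtColor(im,cv2.COLOR_BGR2HSV);m=((hsv[...,1]<45)&(hsv[...,2]>140)).astype(np.uint8)
    ex=[]
    for v in range(100,198,3):
        row=np.flatnonzero(m[v,200:365])+200
        ex.append((onz(c,(row.min(),v+.5),.048),onz(c,(row.max()+1,v+.5),.048)))
    ex=np.array(ex);sl=[np.degrees(np.arctan(np.polyfit(ex[:,k,1],ex[:,k,0],1)[0])) for k in(0,1)]
    cen=(P[0]+P[1])/2;d=P[0]-P[1];T=rot(s['eef_rot'])
    print(f,np.round(H,2).tolist(),cen.round(4),"spacing",np.linalg.norm(d),"hole slope",np.degrees(np.arctan2(d[0],d[1])),"edge slopes",np.round(sl,2),"tool x slope",np.degrees(np.arctan2(T[0,0],T[1,0])),"edge mid x",np.polyval(np.polyfit(ex[:,0,1]-cen[1],(ex[:,0,0]+ex[:,1,0])/2,1),0))
    out.append((cen,np.array(sl).mean(),T,H,c))
sA,sB=out[0][0],out[1][0];dy=out[1][1]-out[0][1]
off=(G-sA)[:2];a=np.radians(-dy);off=np.array([[np.cos(a),-np.sin(a)],[np.sin(a),np.cos(a)]])@off
tgt=sB[:2]+off;print("offA",off,"target",tgt,"dyaw slope",dy)
s=bot.observe();p=np.array(s['eef_pos']);print("now",p,"delta units",(rot(s['eef_rot']).T@(np.array([*tgt,.27])-p))/.04)
ct=bot.get_calibration("top");print("B tri",tri([ray(ct,(356.5,188.8)),ray(out[1][4],np.mean(out[1][3],0))]))
```

```text
w4 [[286.12, 126.78], [286.06, 150.63]] [0.5548 0.2807 0.048 ] spacing 0.018045615818917473 hole slope 1.2294168552880043 edge slopes [1.34 0.95] tool x slope 0.9991663123542722 edge mid x 0.5547350043030065
w5 [[280.7, 127.23], [281.31, 150.93]] [ 0.5877 -0.1895  0.048 ] spacing 0.018017342522841033 hole slope -0.19208752437693064 edge slopes [-0.06 -0.61] tool x slope 0.9262387377882292 edge mid x 0.5876683741180257
offA [0.00072892 0.00033754] target [ 0.58841295 -0.18911694] dyaw slope -1.4802944871051955
now [ 0.59045003 -0.2480543   0.32541768] delta units [ 1.47151836 -0.07685343  1.38628212]
B tri (array([ 0.58738457, -0.19101807,  0.03275732]), [np.float64(1.202570474196279e-05), np.float64(1.2025704742181171e-05)])
```

```bash
python3 -m inch '[{"xyz":[0.37,-0.02,0],"twist":[0,0,-0.2],"jaw":-1},{"xyz":[0.37,-0.02,0],"twist":[0,0,0],"jaw":-1},{"xyz":[0.37,-0.02,0.4],"twist":[0,0,0],"jaw":-1},{"xyz":[0.36,0,0.5],"twist":[0,0,0],"jaw":-1},{"xyz":[0,0,0.4],"twist":[0,0,0],"jaw":-1},{"xyz":[0,0,0],"twist":[0,0,0],"jaw":-1},{"xyz":[0,0,0],"twist":[0,0,0],"jaw":-1},{"xyz":[0,0,0],"twist":[0,0,0],"jaw":-1},{"xyz":[0,0,0],"twist":[0,0,0],"jaw":-1}]'
cat > st.py <<'E'
from h import *
s=bot.observe();p,T=tool();print(s['clock'],p.round(4),"slope",np.degrees(np.arctan2(T[0,0],T[1,0])).round(2),"tilt z",T[:,2].round(4),"F",np.round(s['contact_force'],2),"M",np.round(s['torque'],2))
print("to B units",(T.T@(np.array([.5884,-.1891,.2249])-p)/.04).round(3))
E
python3 st.py
```

```text
clock: 8.85
eef_pos: [0.5875, -0.1919, 0.2737]
eef_rot: [0.001, 0.706, 0.709, 0.0]
contact_force: [-0.1, -0.1, -1.8]
opening: 0.0293
finger_force: 60.6
8.85 [ 0.5875 -0.1919  0.2737] slope -0.23 tilt z [ 1.6e-03 -7.0e-04 -1.0e+00] F [-0.13 -0.14 -1.75] M [ 0.01 -0.    0.02]
to B units [0.071 0.02  1.219]
```

```bash
python3 -m inch '[{"xyz":[0.07,0.02,0.2],"twist":[0,0,0],"jaw":-1},{"xyz":[0,0,0.2],"twist":[0,0,0],"jaw":-1},{"xyz":[0,0,0.2],"twist":[0,0,0],"jaw":-1},{"xyz":[0,0,0],"twist":[0,0,0],"jaw":-1},{"xyz":[0,0,0],"twist":[0,0,0],"jaw":-1},{"xyz":[0,0,0],"twist":[0,0,0],"jaw":-1}]'; python3 st.py;  python3 -m inch '[{"xyz":[0,0,0],"twist":[0,0,0],"jaw":-1},{"xyz":[0,0,0],"twist":[0,0,0],"jaw":-1}]'; python3 st.py
```

```text
clock: 9.45
eef_pos: [0.5882, -0.1884, 0.2489]
eef_rot: [0.0, 0.705, 0.709, 0.0]
contact_force: [0.9, -0.7, -0.9]
opening: 0.0293
finger_force: 60.6
9.45 [ 0.5882 -0.1884  0.2489] slope -0.28 tilt z [ 3.e-04 -2.e-04 -1.e+00] F [ 0.91 -0.68 -0.9 ] M [ 0.02  0.   -0.09]
to B units [-0.018  0.005  0.599]
clock: 9.65
eef_pos: [0.5882, -0.1883, 0.249]
eef_rot: [0.0, 0.705, 0.709, 0.0]
contact_force: [-0.2, 0.2, -0.3]
opening: 0.0293
finger_force: 60.6
9.65 [ 0.5882 -0.1883  0.249 ] slope -0.29 tilt z [ 6.e-04 -1.e-04 -1.e+00] F [-0.18  0.16 -0.32] M [-0.01  0.03  0.01]
to B units [-0.021  0.005  0.602]
```

```bash
python3 -m inch '[{"xyz":[-0.02,0,0.05],"twist":[0,0,0],"jaw":-1},{"xyz":[0,0,0.05],"twist":[0,0,0],"jaw":-1},{"xyz":[0,0,0.05],"twist":[0,0,0],"jaw":-1},{"xyz":[0,0,0.05],"twist":[0,0,0],"jaw":-1},{"xyz":[0,0,0],"twist":[0,0,0],"jaw":-1}]'; python3 st.py;  python3 -m inch '[{"xyz":[0,0,0.05],"twist":[0,0,0],"jaw":-1},{"xyz":[0,0,0.05],"twist":[0,0,0],"jaw":-1},{"xyz":[0,0,0],"twist":[0,0,0],"jaw":-1}]'; python3 st.py
```

```text
clock: 10.15
eef_pos: [0.5879, -0.1889, 0.2403]
eef_rot: [-0.0, 0.705, 0.709, -0.0]
contact_force: [-0.7, 0.1, -1.3]
opening: 0.0293
finger_force: 60.6
10.15 [ 0.5879 -0.1889  0.2403] slope -0.29 tilt z [-6.e-04  2.e-04 -1.e+00] F [-0.72  0.13 -1.28] M [ 0.01 -0.02 -0.05]
to B units [-0.004  0.013  0.384]
clock: 10.45
eef_pos: [0.588, -0.189, 0.2364]
eef_rot: [-0.0, 0.705, 0.709, -0.0]
contact_force: [-0.3, 0.6, 0.1]
opening: 0.029
finger_force: 60.6
10.45 [ 0.588  -0.189   0.2364] slope -0.29 tilt z [-4.e-04  1.e-04 -1.e+00] F [-0.33  0.55  0.13] M [-0.04 -0.01 -0.07]
to B units [-0.004  0.011  0.287]
```

The pins are 7.5 mm in with no resistance. I'll press on slowly past the contacts.

```bash
python3 -m inch '[{"xyz":[0,0,0.04],"twist":[0,0,0],"jaw":-1},{"xyz":[0,0,0.04],"twist":[0,0,0],"jaw":-1},{"xyz":[0,0,0.04],"twist":[0,0,0],"jaw":-1}]'; python3 st.py;  python3 -m inch '[{"xyz":[0,0,0.03],"twist":[0,0,0],"jaw":-1},{"xyz":[0,0,0.03],"twist":[0,0,0],"jaw":-1},{"xyz":[0,0,0.03],"twist":[0,0,0],"jaw":-1}]'; python3 st.py
```

```text
clock: 10.75
eef_pos: [0.5881, -0.189, 0.2318]
eef_rot: [0.0, 0.705, 0.709, 0.0]
contact_force: [-0.2, 0.3, -0.3]
opening: 0.0296
finger_force: 60.6
10.75 [ 0.5881 -0.189   0.2318] slope -0.29 tilt z [ 1.e-04 -0.e+00 -1.e+00] F [-0.21  0.33 -0.27] M [-0.07 -0.03  0.05]
to B units [-0.002  0.008  0.172]
clock: 11.05
eef_pos: [0.5882, -0.1893, 0.2289]
eef_rot: [0.0, 0.705, 0.709, 0.0]
contact_force: [-1.8, 0.3, 4.0]
opening: 0.0288
finger_force: 61.4
11.05 [ 0.5882 -0.1893  0.2289] slope -0.28 tilt z [ 4.e-04 -2.e-04 -1.e+00] F [-1.79  0.29  3.96] M [ 0.1   0.33 -0.05]
to B units [0.006 0.006 0.101]
```

```bash
python3 -m inch '[{"xyz":[0,0,0.03],"twist":[0,0,0],"jaw":-1},{"xyz":[0,0,0.02],"twist":[0,0,0],"jaw":-1}]';  python3 -m inch '[{"xyz":[0,0,0.02],"twist":[0,0,0],"jaw":-1},{"xyz":[0,0,0.02],"twist":[0,0,0],"jaw":-1}]'
```

```text
clock: 11.25
eef_pos: [0.5881, -0.1891, 0.2264]
eef_rot: [0.0, 0.705, 0.709, 0.0]
contact_force: [-1.0, 0.5, 3.0]
opening: 0.0291
finger_force: 61.1
clock: 11.45
eef_pos: [0.5881, -0.1891, 0.2249]
eef_rot: [0.0, 0.705, 0.709, 0.0]
contact_force: [-3.4, 0.2, 11.0]
opening: 0.029
finger_force: 62.5
```

```bash
python3 st.py
```

```text
11.45 [ 0.5881 -0.1891  0.2249] slope -0.29 tilt z [ 1.e-04  0.e+00 -1.e+00] F [-3.38  0.16 10.99] M [ 0.16  0.74 -0.01]
to B units [-0.001  0.007  0.   ]
```

```bash
python3 -m inch '[{"xyz":[0,0,0.01],"twist":[0,0,0],"jaw":-1},{"xyz":[0,0,0],"twist":[0,0,0],"jaw":-1}]';  python3 -m inch '[{"xyz":[0,0,0.01],"twist":[0,0,0],"jaw":-1},{"xyz":[0,0,0],"twist":[0,0,0],"jaw":-1}]'
```

```text
clock: 11.65
eef_pos: [0.5881, -0.1891, 0.2249]
eef_rot: [-0.0, 0.705, 0.709, 0.0]
contact_force: [-2.8, 2.1, 7.5]
opening: 0.0291
finger_force: 61.9
clock: 11.85
eef_pos: [0.5881, -0.1891, 0.2249]
eef_rot: [-0.0, 0.705, 0.709, 0.0]
contact_force: [-3.4, 1.8, 12.3]
opening: 0.0295
finger_force: 62.4
```

The height stops exactly at the home value of 0.2249 while the force rises, so this is the hard stop. I'll unload, open and lift, moving over toward the rocker's y, then look.

```bash
python3 -m inch '[{"xyz":[0,0,-0.015],"twist":[0,0,0],"jaw":-1},{"xyz":[0,0,0],"twist":[0,0,0],"jaw":1},{"xyz":[0,0,0],"twist":[0,0,0],"jaw":1},{"xyz":[0,0,0],"twist":[0,0,0],"jaw":1},{"xyz":[0,0,0],"twist":[0,0,0],"jaw":1},{"xyz":[0,0,0],"twist":[0,0,0],"jaw":1},{"xyz":[0,0,0],"twist":[0,0,0],"jaw":1},{"xyz":[0,0,0],"twist":[0,0,0],"jaw":1}]';python3 -m inch '[{"xyz":[0,0,-0.3],"twist":[0,0,0],"jaw":1},{"xyz":[0,0,-0.5],"twist":[0,0,0],"jaw":1},{"xyz":[0,0,-0.5],"twist":[0,0,0],"jaw":1},{"xyz":[0,0,-0.5],"twist":[0,0,0],"jaw":1},{"xyz":[-0.5,-0.2,-0.1],"twist":[0,0,0],"jaw":-1},{"xyz":[-0.6,-0.2,0],"twist":[0,0,0],"jaw":-1},{"xyz":[-0.5,0,0],"twist":[0,0,0],"jaw":-1},{"xyz":[0,0,0],"twist":[0,0,0],"jaw":-1},{"xyz":[0,0,0],"twist":[0,0,0],"jaw":-1},{"xyz":[0,0,0],"twist":[0,0,0],"jaw":-1}]'
python3 - <<'E'
from h import *
import pickle
s=bot.observe();c=bot.get_calibration("wrist");im=bot.snapshot("wrist")[:,:,::-1].copy()
cv2.imwrite("pics/w6.png",im);pickle.dump((s,c),open("w6.pkl","wb"));print(s['eef_pos'],s['opening'],proj(c,[.5874,-.1894,.0825]),proj(c,[.5883,-.255,.053]))
E
```

```text
clock: 12.65
eef_pos: [0.5881, -0.189, 0.2245]
eef_rot: [0.0, 0.705, 0.709, -0.0]
contact_force: [0.6, -0.6, -0.8]
opening: 0.0853
finger_force: 0.0
clock: 13.65
eef_pos: [0.5728, -0.2517, 0.3007]
eef_rot: [-0.0, 0.705, 0.709, 0.0]
contact_force: [-1.0, -0.2, -0.3]
opening: 0.0003
finger_force: 0.0
[ 0.57282661 -0.25174125  0.30070315] 0.000253127551054957 [311.1370527  143.65474627] [306.70586083 227.22421813]
```

View pics/w6.png

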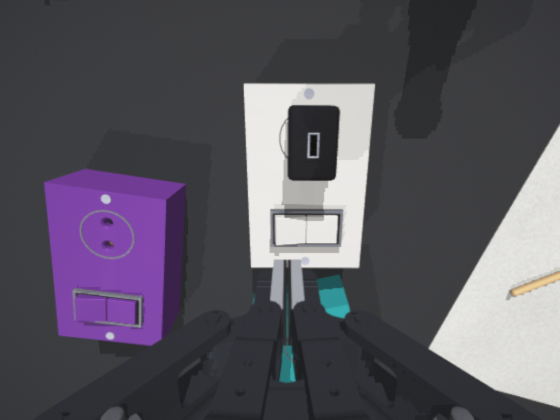

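The charger stands seated at (313,143), the rocker is centred at (306,229) as predicted, and the closed fingertips (about 14 mm wide) are at (274–303, 262). I'll lower over the rocker's −x half.

```bash
python3 -m inch '[{"xyz":[-0.11,0,0.3],"twist":[0,0,0],"jaw":-1},{"xyz":[0,0,0.4],"twist":[0,0,0],"jaw":-1},{"xyz":[0,0,0.4],"twist":[0,0,0],"jaw":-1},{"xyz":[0,0,0.3],"twist":[0,0,0],"jaw":-1},{"xyz":[0,0,0],"twist":[0,0,0],"jaw":-1},{"xyz":[0,0,0],"twist":[0,0,0],"jaw":-1},{"xyz":[0,0,0],"twist":[0,0,0],"jaw":-1},{"xyz":[0,0,0],"twist":[0,0,0],"jaw":-1}]'; python3 st.py
```

```text
clock: 14.5
eef_pos: [0.5727, -0.2577, 0.2452]
eef_rot: [0.001, 0.705, 0.709, 0.0]
contact_force: [-0.2, -0.5, -0.3]
opening: 0.0001
finger_force: 0.0
14.5 [ 0.5727 -0.2577  0.2452] slope -0.29 tilt z [ 1.3e-03 -5.0e-04 -1.0e+00] F [-0.2  -0.49 -0.29] M [-0.03 -0.    0.03]
to B units [1.713 0.399 0.508]
```

```bash
python3 -m inch '[{"xyz":[0.03,-0.01,0.06],"twist":[0,0,0],"jaw":-1},{"xyz":[0,0,0.06],"twist":[0,0,0],"jaw":-1},{"xyz":[0,0,0.06],"twist":[0,0,0],"jaw":-1},{"xyz":[0,0,0.06],"twist":[0,0,0],"jaw":-1},{"xyz":[0,0,0],"twist":[0,0,0],"jaw":-1},{"xyz":[0,0,0],"twist":[0,0,0],"jaw":-1}]'; python3 st.py
```

```text
clock: 15.1
eef_pos: [0.572, -0.2564, 0.2348]
eef_rot: [-0.0, 0.705, 0.709, -0.0]
contact_force: [-0.5, -0.0, 0.1]
opening: 0.0001
finger_force: 0.0
15.1 [ 0.572  -0.2564  0.2348] slope -0.29 tilt z [-1.e-04 -0.e+00 -1.e+00] F [-0.47 -0.04  0.14] M [-0.04  0.03  0.04]
to B units [1.679 0.419 0.248]
```

```bash
python3 -m inch '[{"xyz":[0,0,0.01],"twist":[0,0,0],"jaw":-1},{"xyz":[0,0,0.01],"twist":[0,0,0],"jaw":-1},{"xyz":[0,0,0.01],"twist":[0,0,0],"jaw":-1}]' | grep -E "eef_pos|contact"; python3 -m inch '[{"xyz":[0,0,0.01],"twist":[0,0,0],"jaw":-1},{"xyz":[0,0,0.01],"twist":[0,0,0],"jaw":-1},{"xyz":[0,0,0.01],"twist":[0,0,0],"jaw":-1}]'| grep -E "eef_pos|contact"
```

```text
eef_pos: [0.572, -0.2563, 0.2337]
contact_force: [0.8, 0.2, -0.7]
eef_pos: [0.572, -0.2563, 0.2325]
contact_force: [0.5, -0.2, -1.1]
```

```bash
python3 -m inch '[{"xyz":[0,0,0.01],"twist":[0,0,0],"jaw":-1},{"xyz":[0,0,0.01],"twist":[0,0,0],"jaw":-1}]' | grep -E "eef_pos|contact"; python3 -m inch '[{"xyz":[0,0,0.01],"twist":[0,0,0],"jaw":-1},{"xyz":[0,0,0.01],"twist":[0,0,0],"jaw":-1}]'| grep -E "eef_pos|contact"
```

```text
eef_pos: [0.572, -0.2563, 0.2319]
contact_force: [-0.9, 1.4, 2.5]
eef_pos: [0.5719, -0.2564, 0.231]
contact_force: [-0.7, 0.4, 2.9]
```

Contact came at about 0.232, with 2.5 to 3 N. I'll keep going in 0.4 mm steps.

```bash
python3 -m inch '[{"xyz":[0,0,0.01],"twist":[0,0,0],"jaw":-1},{"xyz":[0,0,0.01],"twist":[0,0,0],"jaw":-1}]' | grep -E "eef_pos|contact"; python3 -m inch '[{"xyz":[0,0,0.01],"twist":[0,0,0],"jaw":-1}]'| grep -E "eef_pos|contact"
```

```text
eef_pos: [0.572, -0.2563, 0.23]
contact_force: [0.1, 0.6, 1.1]
eef_pos: [0.572, -0.2563, 0.2295]
contact_force: [0.5, -0.1, 0.4]
```

```bash
python3 -m inch '[{"xyz":[0,0,0.01],"twist":[0,0,0],"jaw":-1}]'| grep -E "eef_pos|contact"; python3 -m inch '[{"xyz":[0,0,0],"twist":[0,0,0],"jaw":-1}]'| grep -E "eef_pos|contact"
```

```text
eef_pos: [0.5721, -0.2562, 0.2291]
contact_force: [-0.2, -0.1, -0.0]
eef_pos: [0.572, -0.2563, 0.2291]
contact_force: [0.2, 0.2, -0.5]
```

```bash
python3 -m inch '[{"xyz":[0,0,0.008],"twist":[0,0,0],"jaw":-1},{"xyz":[0,0,0],"twist":[0,0,0],"jaw":-1}]'| grep -E "eef_pos|contact"; python3 -m inch '[{"xyz":[0,0,0.006],"twist":[0,0,0],"jaw":-1},{"xyz":[0,0,0],"twist":[0,0,0],"jaw":-1}]'| grep -E "eef_pos|contact"
```

```text
eef_pos: [0.572, -0.2563, 0.2289]
contact_force: [-0.1, 0.4, -0.4]
eef_pos: [0.572, -0.2563, 0.2287]
contact_force: [-0.2, 0.3, 0.4]
```

```bash
python3 -m inch '[{"xyz":[0,0,0.01],"twist":[0,0,0],"jaw":-1},{"xyz":[0,0,0],"twist":[0,0,0],"jaw":-1},{"xyz":[0,0,0],"twist":[0,0,0],"jaw":-1}]'| grep -E "eef_pos|contact"
```

```text
eef_pos: [0.5721, -0.2563, 0.2285]
contact_force: [0.1, -0.7, 3.0]
```

The hard stop was felt at 0.2285 with 3 N, 3.6 mm below first contact, as an "on" rocker should be. I'll lift off and check with a last picture.

```bash
python3 -m inch '[{"xyz":[0,0,-0.3],"twist":[0,0,0],"jaw":-1},{"xyz":[0,0,-0.5],"twist":[0,0,0],"jaw":-1},{"xyz":[0,0,-0.5],"twist":[0,0,0],"jaw":-1},{"xyz":[0,0,-0.5],"twist":[0,0,0],"jaw":-1},{"xyz":[0.1,0,-0.02],"twist":[0,0,0],"jaw":-1},{"xyz":[0,0,0],"twist":[0,0,0],"jaw":-1},{"xyz":[0,0,0],"twist":[0,0,0],"jaw":-1}]'
python3 - <<'E'
from h import *
im=bot.snapshot("wrist")[:,:,::-1];a=cv2.imread("pics/w6.png");s=bot.snapshot("scene")[:,:,::-1];t=bot.snapshot("top")[:,:,::-1]
r=lambda i,x,y,w,h:cv2.resize(i[y:y+h,x:x+w],(400,300),interpolation=3)
cv2.imwrite("pics/fin.png",np.vstack([np.hstack([r(a,220,85,240,180),r(im,220,85,240,180)]),np.hstack([r(s,130,180,120,90),r(t,150,130,260,195)])]))
E
```

```text
clock: 18.0
eef_pos: [0.5717, -0.2518, 0.3004]
eef_rot: [-0.001, 0.705, 0.709, -0.0]
contact_force: [-0.5, -1.1, -0.4]
opening: 0.0001
finger_force: 0.0
```

View pics/fin.png

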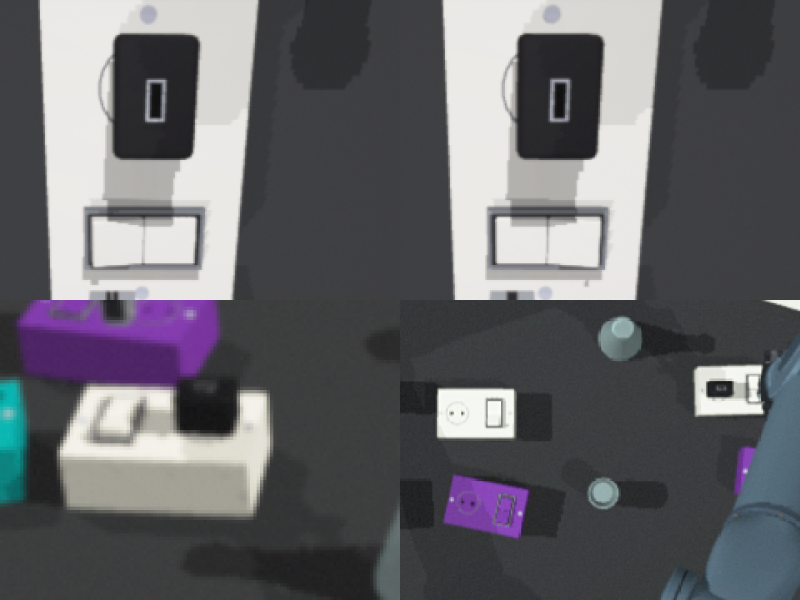

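The charger is flush on B. The rocker's raised half has swapped from left (before) to right (after), A's switch is unchanged, and the flask and beaker stand where they were.

```bash
python3 -c "
from cell import bot
print(bot.hand_in())"
```

```text
the job is handed in; nothing more can be done
None
```

The job is handed in after about 18 s of robot time: the charger is plugged fully into the vacant outlet with about 12 N at the stop, that outlet was then switched on with about 3 N, and the dead outlet's switch was left off; I saw no sign of the glassware moving, though the bottle was not in the final picture.

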